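Index the bench magnifier over the medallion

ROBOT

A 6-joint arm with a two-finger parallel gripper is mounted at the origin on the work surface. World frame = base frame: x ahead of the robot, y to its left, z up, the work surface at z = 0. Lengths are in m, angles in degrees, forces in N, time in s.
With the tool pointing down it reaches from about 0.35 to 0.875 m from the base axis. Payload 4.2 kg.
Tool frame: the origin (TCP) lies on the centre line of the jaws, within the pads' length; the fingertips stand tip_reach ahead of it and the grasp point (between the pads) is the TCP (tip_reach is the distance from the TCP to the fingertips, in m); z points along the fingers, y is the line along which they close (so a half turn about z gives the same grasp; the last joint's range is limited). The gripper opens to 87 mm and grips with 3 to 60 N. Pads are 19 mm wide; open, the fingers measure 117 mm over their backs; the gripper's body (75 mm by 190 mm) begins 51 mm behind the grasp point.
Start: joints at [14.817, 22.042, 0.453, 0, -68.411, -14.817], TCP at [0.625, 0, 0.242] pointing down, gripper open.
Joint ranges: [-179.83, 179.83], [-69.29, 118.12], [-61.27, 80.66], [-181.25, 117.63], [-171.15, -9.14], [-177.46, 177.46]. Speed limits (degrees/s): [159.86, 159.86, 180, 180, 180, 180].

INTERFACE

Orientations are given as a 3x3 rotation matrix whose columns are the frame's x, y, z axes.
In Python, from station import sense, capture, finish_job, tip_reach gives the robot as it stands.
- The arm moves only by the tool arm_command, never from a script. Its argument "deltas" is a list of rows, each a list of 7 numbers: the turn, a rotation vector about the tool's x, y, z in rad, then the shift along the tool's x, y, z in cm, then the closure, from -1 (fully open) to 1 (shut), so that 0 is half open. In form: [[rx, ry, rz, dx, dy, dz, hand], ...]. A call has 1 to 8 rows; each row is the pose to reach, as a shift and turn from the pose commanded when the call began, along the tool's axes at that moment; what a row does not reach only later rows make up. A row lasts 1/12 s, in which the tool goes at most 41.7 mm and 7.16 degrees, less where a joint would pass 70% of its speed; a pose out of reach is approached as far as the arm can. A call with a gripper value outside its range is refused whole. The fingers move at their own pace and stop on an object; the grip force is fixed at half the most. Time passes only in rows, so rows that repeat a pose let the fingers close. It gives the time, the measured TCP pose, the force, the opening and the grip force at its end, in the units of the state.
- sense(): the state, without advancing time (a new reading comes with each control period).
- capture(name): name is "scene" or "side" or "wrist"; returns a dict with "pixels" (400x640x3 uint8, blue, green, red), "fovy" (degrees; the focal length in pixels is half the picture's height over the tangent of half this angle, whatever the lens; pixels are square), "cx", "cy" (the principal point, pixels), "rvec" (rotation vector, rad) and "tvec" (3), from world to camera coordinates, as OpenCV has them. Camera axes: x right, y down, z forward; pixel columns grow to the right and rows downward; lengths in m; the calibration is good to about 2 mm. A picture is of the moment at which its call begins. There is no depth.
- finish_job(): hands the job in; it is judged then, once.
The state is a dict: "time_s": time; "joints": joint angles; "joint_velocities": joint speeds; "effort": joint torques, N m; "tcp_pos": TCP position; "ee_rot": TCP orientation; "wrist_force": force on the tool from outside, world axes, zero at the start; "moment": the same for the moment, N m; "gripper_width": opening from 0.0 (shut) to 1.0 (fully open); "gripper_force": force on a finger pad.
Only numpy, scipy, OpenCV 4.12 (cv2) and the standard library are available. Lean on these libraries where they do the work, as an engineer would, in place of code of your own. Each camera call takes 0.05 s, during which the arm holds its last target. There are 200 camera calls.

TASK

The bench magnifier's swing arm is locked in its middle hole. Hook a fingertip under the pull ring, lift the spring index pin, swing the arm one hole towards the four-lobed medallion so that the lens stands over it, then lower the pin so that it seats fully in that hole, and draw the finger out of the ring. Do not pinch or force the ring, never swing the arm the wrong way or past that hole, and leave the medallion, the plain board and everything else on the bench where it lies.

Things in the scene. Friction and masses are not known exactly. Their poses are not given: they have to be found in the camera images.
- index_base: Cast base of the bench magnifier, bolted down. Origin on the bench surface, on the vertical pivot axis of the swing arm; x runs from the pivot over the middle hole, y left of that, z up. Its sector plate (top 45 mm up) has five slot holes 150 mm from the pivot, at -50, -25, 0, +25 and +50 degrees from x (0.436 rad apart). The pivot's cap, the highest part here, is 72 mm high.
- lens_arm (a joint): Angle (rad) of the swing arm about the pivot: 0 in the middle hole (the start), positive anticlockwise seen from above (towards the base's +y), +0.436 and -0.436 at the next holes; about 0.01 play in a hole. A flat aluminium bar 28 mm wide, top 62 mm above the bench, from the pivot out to the lens. Light friction (about 1 N at the ring); it stays where it is left.
- index_pin (a joint): Lift (m) of the spring index pin in the arm, 150 mm from the pivot: 0 is seated in a hole; it clears the plate at 0.012; its stop is at 0.026. The spring and weight press it down with about 3.5 N seated, 6.5 N at the stop. Let go between holes it rests on the plate at 0.012; over a hole it drops in by itself.
- ring_mid (a point): Centre of the pull ring fixed on the index pin: 108 mm above the bench with the pin seated, rising with it; 171 mm from the pivot. Axes as the arm's: x outward along the arm, z up. Ring of steel wire 6 mm thick, opening 54 mm, outside 66 mm. Its foot is on the pin and its top leans 45 degrees away from the pivot. The finger in the ring, raised or moved sideways, takes pin and arm along.
- ring_top (a point): Middle of the wire at the top of the pull ring, the part a finger hooks up under: 129 mm above the bench with the pin seated, 192 mm from the pivot. Axes as the arm's. A finger coming from the pivot side, pointing outward and 45 degrees down, passes straight through; below the ring centre it is free for 45 mm down to the arm bar. The post under the lens, 221 mm from the pivot, is 90 mm high.
- lens_mid (a point): Centre of the round magnifier lens at the arm's outer end, 280 mm from the pivot, 83 mm above the bench; white rim, 104 mm outside diameter, 14 mm thick. Axes as the arm's.
- medallion: Small painted panel of dark wood with a four-lobed (clover) outline, 94 mm across, 18 mm thick, lying loose on the bench at the lens radius, beside the lens, by either the +25 or the -25 degree hole. Origin at the centre of its underside.
- trial_board: Plain rectangular board of the same dark wood, 90 x 70 x 18 mm, lying loose at the station on the other side of the lens. Origin at the centre of its underside.
- jar: Bystander: amber glass jar, 52 mm across, 70 mm tall, left of the magnifier's base. Origin under its centre.
- sanding_block: Bystander: cork sanding block 75 x 45 x 30 mm, right of the magnifier's base. Origin under its centre.
- spatula: Bystander: spatula 190 mm long lying on the bench to the right. Origin under its middle.
- brush: Bystander: brush 180 mm long lying on the bench to the left. Origin under its middle.
- solvent: Bystander: white bottle 68 mm across, 170 mm tall, beyond the lens. Origin under its centre.
Things that resemble listed ones, but are neither listed nor needed, are in the scene too. Leave any turquoise look-alike of the medallion alone.

How it is judged (in metres and radians):
On the way, in this order (a step that is already met when the one before it is completed fails the run):
1. the pin is lifted clear of its hole by a finger in the ring, the arm still at the middle hole (value of joint index_pin above 0.0115 m and contact force between the fingers and index_pin above 0.5 N and value of joint lens_arm between -0.15 and 0.15 rad), for 0.1 s.
2. the arm is swung with the pin up until the lens is most of the way to the medallion (horizontal distance between lens_mid and medallion below 0.07 m and value of joint index_pin above 0.009 m), for 0.05 s.
3. the pin is seated in the hole at the medallion (value of joint index_pin below 0.003 m and horizontal distance between lens_mid and medallion below 0.03 m), for 0.2 s.
At the end, for the whole second after the job is handed in: The pin is seated (lift under 3 mm) in the hole next to the middle on the medallion's side (arm at 0.40 to 0.47 rad that way), the lens centre is within 30 mm of above the medallion's centre, the arm is at rest, and the medallion and the plain board lie within 12 mm of where they were (all of step 3 and velocity of joint lens_arm between -0.03 and 0.03 rad/s and (value of joint lens_arm between 0.4 and 0.47 rad or value of joint lens_arm between -0.47 and -0.4 rad) and distance of each of medallion, trial_board from where it was at the start of the episode below 0.012 m); the robot touches nothing.
It fails at once if the arm is swung towards the plain board (horizontal distance between lens_mid and trial_board below 0.07 m).
It fails at once if the arm is swung well past the next hole (value of joint lens_arm above 0.62 rad or value of joint lens_arm below -0.62 rad).
It fails at once if the ring is pinched or forced (more than 35 N between the fingers and the ring) (contact force between the fingers and index_pin above 35 N).
It fails at once if the medallion or the plain board is shifted or lifted (over 12 mm) (distance of any of medallion, trial_board from where it was at the start of the episode above 0.012 m).
It fails at once if another thing on the bench is disturbed (over 20 mm) (distance of any of jar, sanding_block, spatula, brush, solvent from where it was at the start of the episode above 0.02 m).
It also fails if it takes over 48 s, if anything falls off the work surface, if the arm or the gripper's body presses on something with over 40 N, if the wrist force passes 120 N, or if a joint passes its speed limit or range.

## Working session

There is one attempt and no reset: what is moved stays moved. The work goes in short steps, Python scripts to look and compute and a tool call to move; the robot and the scene stay as the last step left them, time stands still between calls to the robot, and variables do not carry over. Pictures are saved under pics/ and viewed, at most 10 in all, crops included, and the job is handed in when it is done.

Besides the shell and the picture viewer there is one more tool, called after ">>>" by a JSON object that holds its "name" and its "arguments". arm_command: Moves the arm, as the interface text tells. Its arguments: {"type":"object","properties":{"deltas":{"type":"array"}},"required":["deltas"]}

```bash
mkdir -p pics; ls; python3 - <<'E'
from station import *
import cv2,pickle,numpy as np
d={n:capture(n) for n in("scene","side","wrist")}
pickle.dump(d,open("c0.pkl","wb"))
for n in d:
    c=d[n];print(n,c["fovy"],c["cx"],c["cy"],c["rvec"],c["tvec"]);cv2.imwrite(f"pics/{n}0.png",c["pixels"])
s=sense();print(tip_reach,s)
E
```

```text
pics
scene 57.80635512485043 319.28923696283607 195.9178644460455 [ 0.8626239   2.46703153 -1.13887996] [ 0.43522011 -0.16218414  1.40940325]
side 42.909196194087 324.6726235122113 208.61544408966483 [ 2.27441687 -0.88246967  0.32198501] [-0.40534838  0.3873012   0.9954653 ]
wrist 61.5795718319814 320.2041862215262 201.88037515342538 [0.00361192 3.10537331 0.464005  ] [ 0.62461557 -0.03703108  0.39219399]
0.019 {'time_s': 0.15, 'joints': array([ 1.48144756e+01,  2.20813769e+01,  3.97229525e-01, -1.90367962e-02,
       -6.84137281e+01, -1.48152753e+01]), 'joint_velocities': array([-0.04207132, -0.17788521,  0.3385982 ,  0.2097054 ,  0.04817189,
        0.02641717]), 'effort': array([ 3.86667998e-04, -3.91052306e+01,  1.87588084e+01,  4.22235444e+00,
        1.23758311e-02, -1.38926293e-04]), 'tcp_pos': array([ 6.24565084e-01, -1.66783321e-05,  2.40703428e-01]), 'ee_rot': array([[-1.36339559e-04, -9.99998493e-01, -1.73044279e-03],
       [-9.99999981e-01,  1.36578728e-04, -1.38095432e-04],
       [ 1.38331565e-04,  1.73042393e-03, -9.99998493e-01]]), 'wrist_force': array([-0.40736732,  0.36602275,  0.29073885]), 'moment': array([-0.02239625, -0.00869718, -0.04351821]), 'gripper_force': 0.0, 'gripper_width': 1.0048857034292933}
```

View pics/scene0.png

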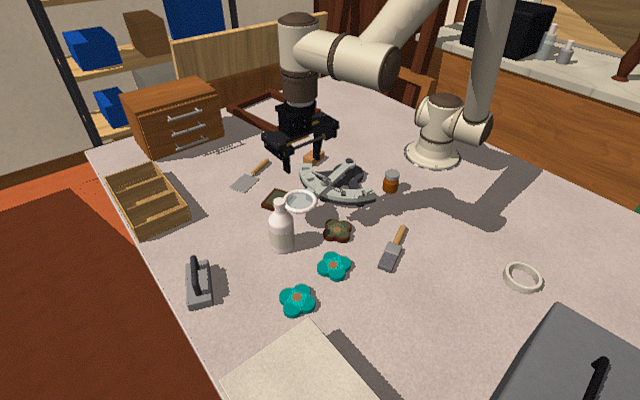

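View pics/side0.png

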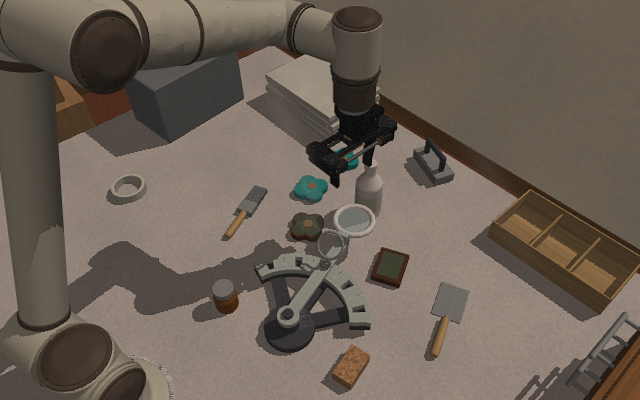

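The side view shows the pivot cap at (288,315), ring at (332,245), lens at (355,220) and a dark clover at (307,226), left of the lens. The plain board is at (390,266), right of it. The scene view shows the clover at (337,230) and the lens at (301,201).

Things that could be taken for the medallion:
- dark clover, side (307,226): my choice
- turquoise clovers, side (311,188) and (347,160): look-alikes
- plain board, side (390,266): the wrong station

For the ring, the loop at (332,245) is on the arm, while the white ring at (128,188) is a decoy.

```bash
cat > h.py <<'E'
import cv2,numpy as np
def cam(c):
    R=cv2.Rodrigues(np.array(c["rvec"]))[0];f=200/np.tan(np.radians(c["fovy"]/2))
    return R,np.array(c["tvec"]).ravel(),f
def ray(c,p):
    R,t,f=cam(c);d=R.T@np.array([(p[0]-c["cx"])/f,(p[1]-c["cy"])/f,1]);return -R.T@t,d/np.linalg.norm(d)
def onz(c,p,z):
    o,d=ray(c,p);return o+d*(z-o[2])/d[2]
def proj(c,X):
    R,t,f=cam(c);q=R@np.array(X)+t;return np.array([c["cx"]+f*q[0]/q[2],c["cy"]+f*q[1]/q[2]])
def tri(c1,p1,c2,p2):
    A=[];b=[]
    for c,p in((c1,p1),(c2,p2)):
        o,d=ray(c,p);P=np.eye(3)-np.outer(d,d);A.append(P);b.append(P@o)
    return np.linalg.lstsq(np.vstack(A),np.hstack(b),rcond=None)[0]
E
python3 - <<'E'
import pickle
from h import *
d=pickle.load(open("c0.pkl","rb"));s=d["side"];c=d["scene"]
cv2.imwrite("pics/crop1.png",cv2.resize(s["pixels"][185:355,235:425],None,fx=3.5,fy=3.5,interpolation=cv2.INTER_CUBIC)[:600])
for n,im in(("side",s),("scene",c)):
    p=im["pixels"]; hsv=cv2.cvtColor(p,cv2.COLOR_BGR2HSV)
    m=(hsv[...,2]<105)&(hsv[...,1]>70)
    x0,y0,x1,y1=(280,200,415,295) if n=="side" else (255,180,360,250)
    k=np.zeros(m.shape,np.uint8);k[y0:y1,x0:x1]=m[y0:y1,x0:x1]*255
    N,_,st,ce=cv2.connectedComponentsWithStats(k)
    for i in range(1,N):
        if st[i,4]>80:print(n,st[i],ce[i],onz(im,ce[i],.014))
print("pivot",onz(s,(288,315),.072),"lens",onz(s,(355,220),.083),onz(c,(301,201),.083), tri(s,(355,220),c,(301,201)))
E
```

```text
side [290 213  34  29 290] [304.88275862 230.73793103] [0.55203838 0.07874922 0.014     ]
side [370 247  39  41 582] [389.19072165 269.16494845] [ 0.62134456 -0.14246168  0.014     ]
scene [261 189  26  22 190] [271.62631579 199.20526316] [ 0.64257999 -0.14234883  0.014     ]
scene [323 219  29  24 374] [337.01336898 231.55080214] [0.57150848 0.0985419  0.014     ]
pivot [ 0.35187564 -0.10439694  0.072     ] lens [ 0.62543578 -0.02114872  0.083     ] [ 0.61928055 -0.01203124  0.083     ] [ 0.6220023  -0.01721678  0.08158631]
```

View pics/crop1.png

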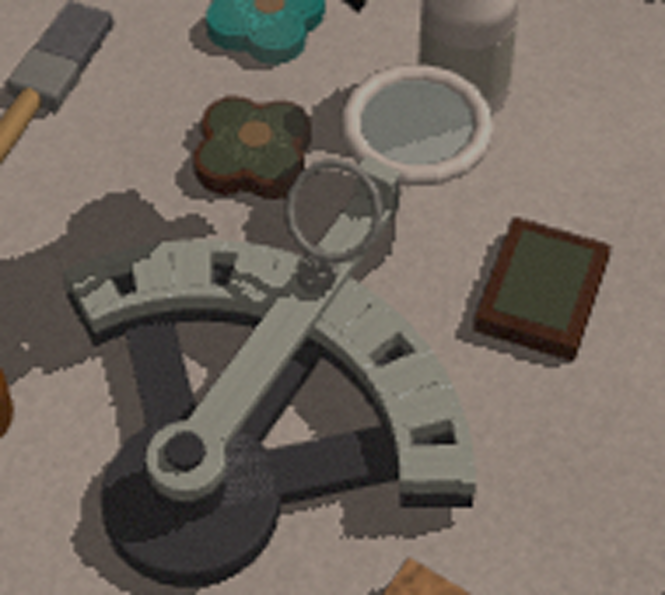

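The crop confirms the dark-green four-lobed panel with a wooden rim at side (307,224), left of the lens. The rectangular board is at side (390,266), to the right. The ring centre is at about (331.6,245.6), its top at (329,232), the pivot cap at (288,313.6) and the lens centre at (354.4,220).

```bash
python3 - <<'E'
import pickle
from h import *
d=pickle.load(open("c0.pkl","rb"));s=d["side"];c=d["scene"];w=d["wrist"]
P=onz(s,(288,313.6),.072);L=onz(s,(354.4,220),.083);Rm=onz(s,(331.6,245.6),.108);M=onz(s,(307,224.4),.018)
print("P",P,"L",L,"R",Rm,"M",M)
for n,X in(("L",L),("R",Rm),("M",M)):
    v=(X-P)[:2];print(n,np.hypot(*v),np.degrees(np.arctan2(v[1],v[0])))
for n,X in zip("PLRM",(P,L,Rm,M)):print(n,proj(c,X),proj(w,X))
cc=cv2.resize(c["pixels"][140:260,250:390],None,fx=4,fy=4,interpolation=cv2.INTER_CUBIC)
cv2.imwrite("pics/w.png",np.hstack([cv2.resize(cc,(467,400)),w["pixels"][:, 300:633]]))
E
```

```text
P [ 0.35394381 -0.10188184  0.072     ] L [ 0.62439812 -0.02019107  0.083     ] R [ 0.52047118 -0.0536773   0.108     ] M [0.56729747 0.0881073  0.018     ]
L 0.28252241632830427 16.806951051105735
R 0.17336390806520116 16.144100358435818
M 0.28568454678646305 41.684720797007536
P [347.22173854 158.86397586] [630.13072661  73.01573506]
L [297.94385324 200.27138621] [320.58867685 168.4354924 ]
R [318.46626251 174.97632491] [448.62273046 133.55076852]
M [335.83110803 227.96913511] [368.48801152 247.1353877 ]
```

View pics/w.png

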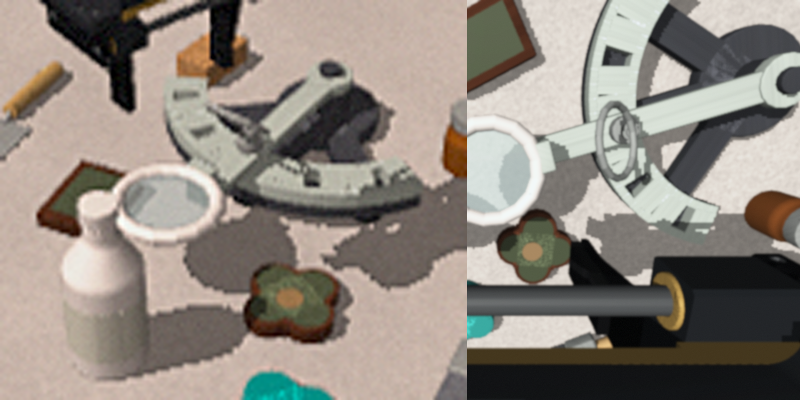

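The scene half shows the lens at (300.4,200.9) and the clover at about (337,230). The wrist half shows the ring centre at (449,140), pivot cap at about (622,78), lens at (323,170) and clover at (367,246), in wrist pixels.

```bash
python3 - <<'E'
import pickle
from h import *
d=pickle.load(open("c0.pkl","rb"));s=d["side"];c=d["scene"];w=d["wrist"]
for n,ps,pw,z in(("P",(288,313.6),(622,78),.072),("L",(354.4,220),(323,170),.083),("R",(331.6,245.6),(449,140),.108),("M",(307,224.4),(367,246),.018)):
    print(n,"tri",tri(s,ps,w,pw).round(4),"w",onz(w,pw,z).round(4))
E
```

```text
P tri [ 0.3556 -0.0986  0.0664] w [ 0.36   -0.0978  0.072 ]
L tri [ 0.6228 -0.0201  0.0848] w [ 0.6222 -0.0187  0.083 ]
R tri [ 0.5204 -0.0505  0.1068] w [ 0.5196 -0.0485  0.108 ]
M tri [0.5685 0.0886 0.0157] w [0.5691 0.0866 0.018 ]
```

>>> {"name": "arm_command", "arguments": {"deltas": [[0, 0, 0, 0, 2, -2, 1], [0, 0, 0, 0, 5, -4, 1], [0, 0, 0, 0, 8, -6, 1], [0, 0, 0, 0, 11, -8, 1], [0, 0, 0, 0, 14, -8, 1], [0, 0, 0, 0, 16, -8, 1], [0, 0, 0, 0, 16, -8, 1], [0, 0, 0, 0, 16, -8, 1]]}}

```text
time_s: 0.82
tcp_pos: [0.4643, -0.0, 0.3222]
ee_rot: [[0.001, -1.0, 0.002], [-1.0, -0.001, 0.001], [-0.001, -0.002, -1.0]]
wrist_force: [0.7, -0.1, 0.2]
gripper_width: 0.482
gripper_force: 0.0
```

```bash
cat >> h.py <<'E'
from scipy.spatial.transform import Rotation as Ro
P0=np.array([.356,-.100]);TH=16.7
def pose(th,r,z,pitch=45):
    a=np.radians(th);p=np.radians(pitch)
    zt=np.array([np.cos(a)*np.cos(p),np.sin(a)*np.cos(p),-np.sin(p)]);yt=np.array([-np.sin(a),np.cos(a),0])
    return np.r_[P0+r*np.array([np.cos(a),np.sin(a)]),z],np.c_[np.cross(yt,zt),yt,zt]
def delta(s,X,R):
    R0=np.array(s["ee_rot"]);return np.r_[Ro.from_matrix(R0.T@R).as_rotvec(),100*R0.T@(X-np.array(s["tcp_pos"]))].round(3)
E
python3 - <<'E'
from h import *; from station import sense
s=sense();print(s["joints"].round(1));print(delta(s,*pose(TH,.10,.26)))
E
```

```text
[ 20.1   3.  -12.8  -0.  -74.1 -20.1]
[ 0.5   -0.672  1.21   7.128  1.263  6.211]
```

>>> {"name": "arm_command", "arguments": {"deltas": [[0.05, -0.067, 0.121, 1, 0, 0, 1], [0.1, -0.134, 0.242, 2, 0.3, 1, 1], [0.15, -0.2, 0.363, 3, 0.5, 2, 1], [0.2, -0.267, 0.484, 4, 0.7, 3, 1], [0.25, -0.335, 0.605, 5, 0.9, 3, 1], [0.3, -0.4, 0.726, 6, 1, 3, 1], [0.33, -0.44, 0.8, 7, 1.2, 3, 1], [0.33, -0.44, 0.8, 7, 1.2, 3, 1]]}}

```text
time_s: 1.48
tcp_pos: [0.4535, -0.0717, 0.2911]
ee_rot: [[-0.617, -0.648, 0.446], [-0.609, 0.752, 0.251], [-0.498, -0.117, -0.859]]
wrist_force: [-0.4, 0.3, 0.7]
gripper_width: 0.006
gripper_force: 0.0
```

```bash
python3 - <<'E'
from h import *; from station import sense
s=sense();print(s["joints"].round(1));print(delta(s,*pose(TH,.10,.26)))
E
```

```text
[  1.2  -6.2 -24.6 -19.7 -45.7 -38. ]
[ 0.165 -0.232  0.404  1.63   0.507  2.603]
```

>>> {"name": "arm_command", "arguments": {"deltas": [[0.05, -0.07, 0.12, 0.5, 0.2, 0.8, 1], [0.1, -0.14, 0.24, 1, 0.3, 1.6, 1], [0.14, -0.2, 0.34, 1.4, 0.4, 2.2, 1], [0.165, -0.232, 0.404, 1.63, 0.5, 2.6, 1], [0.165, -0.232, 0.404, 1.63, 0.5, 2.6, 1], [0.165, -0.232, 0.404, 1.63, 0.5, 2.6, 1]]}}

```text
time_s: 1.98
tcp_pos: [0.4514, -0.0697, 0.26]
ee_rot: [[-0.677, -0.297, 0.673], [-0.213, 0.955, 0.207], [-0.704, -0.004, -0.71]]
wrist_force: [-0.2, -0.1, -0.0]
gripper_width: 0.003
gripper_force: 0.0
```

```bash
python3 - <<'E'
from h import *; from station import sense
s=sense();print(s["joints"].round(1));r=.171-.08*.707
print(delta(s,*pose(TH,r,.107+.08*.707)))
E
```

```text
[  2.8  -9.6 -36.  -27.5 -22.  -53.7]
[ 4.000e-03 -4.000e-03  1.000e-02  5.776e+00 -1.430e-01  7.854e+00]
```

>>> {"name": "arm_command", "arguments": {"deltas": [[0, 0, 0, 1.5, 0, 2, 1], [0, 0, 0, 3, 0, 4, 1], [0, 0, 0, 4.3, 0, 6, 1], [0, 0, 0, 5.8, -0.1, 7.8, 1], [0, 0, 0, 5.8, -0.1, 7.8, 1], [0, 0, 0, 5.8, -0.1, 7.8, 1]]}}

```text
time_s: 2.48
tcp_pos: [0.4665, -0.0683, 0.1641]
ee_rot: [[-0.678, -0.293, 0.675], [-0.209, 0.956, 0.205], [-0.705, -0.002, -0.709]]
wrist_force: [-0.4, -0.2, 0.3]
gripper_width: 0.004
gripper_force: 0.0
```

```bash
python3 - <<'E'
from h import *; from station import sense,capture
s=sense();print(s["joints"].round(1));
print(delta(s,*pose(TH,.171,.107)))
for n in("side","wrist"):
    c=capture(n);cv2.imwrite(f"pics/{n}1.png",c["pixels"])
    print(n,proj(c,[.520,-.051,.107]),proj(c,s["tcp_pos"]+.019*s["ee_rot"][:,2]))
a=cv2.imread("pics/side1.png")[150:350,200:400];cv2.imwrite("pics/v1.png",np.hstack([cv2.resize(a,(400,400)),cv2.resize(cv2.imread("pics/wrist1.png"),(400,250))[:,:][:250] if 0 else cv2.copyMakeBorder(cv2.resize(cv2.imread("pics/wrist1.png"),(400,250)),0,150,0,0,0)]))
E
```

```text
[ -8.1   2.7 -33.5 -56.8 -20.9 -16.5]
[ 3.000e-03 -3.000e-03  6.000e-03  4.800e-02  1.140e-01  7.998e+00]
side [330.61729962 245.28136026] [320.56725254 246.7561972 ]
wrist [321.7214572 215.1711666] [320.30668266 253.78409932]
```

View pics/v1.png

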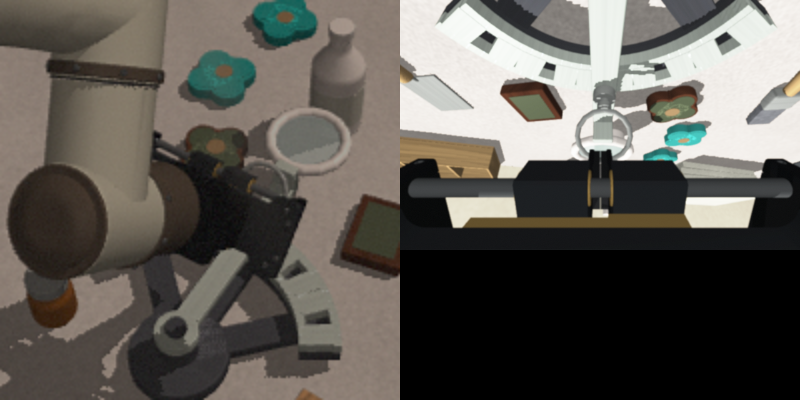

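The side half shows the hand poised on the pivot side of the ring. In the wrist half the ring is face-on at about wrist (325,213), within 4 px of the predicted (322,215), so the finger axis lines up. Inserting now.

>>> {"name": "arm_command", "arguments": {"deltas": [[0, 0, 0, 0, 0.1, 1.5, 1], [0, 0, 0, 0, 0.2, 3, 1], [0, 0, 0, 0, 0.2, 4.5, 1], [0, 0, 0, 0, 0.2, 6, 1], [0, 0, 0, 0, 0.2, 7, 1], [0, 0, 0, 0, 0.2, 8, 1], [0, 0, 0, 0, 0.2, 8.5, 1], [0, 0, 0, 0, 0.2, 8.5, 1]]}}

```text
time_s: 3.25
tcp_pos: [0.5226, -0.0469, 0.1049]
ee_rot: [[-0.675, -0.296, 0.676], [-0.211, 0.955, 0.207], [-0.707, -0.003, -0.707]]
wrist_force: [-1.2, 1.0, 0.4]
gripper_width: 0.004
gripper_force: 0.0
```

```bash
python3 - <<'E'
from h import *; from station import sense,capture
s=sense();print(s["joints"].round(1),s["wrist_force"]);
print(delta(s,*pose(TH,.175,.137)))
c=capture("wrist");cv2.imwrite("pics/w2.png",c["pixels"][100:340,180:500])
E
```

```text
[-10.9  14.2 -28.7 -74.5 -20.1   4.3] [-1.17903294  1.0259418   0.36918984]
[ 0.004  0.     0.008 -2.277 -0.303 -2.259]
```

View pics/w2.png

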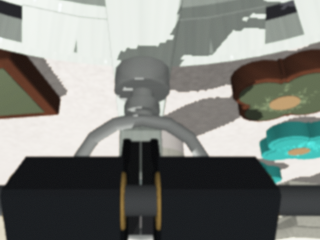

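The crop shows the closed fingers through the middle of the ring, wire on both sides at crop x of about 85 and 205, with the foot above. Lifting straight up.

>>> {"name": "arm_command", "arguments": {"deltas": [[0, 0, 0, -0.4, 0, -0.4, 1], [0, 0, 0, -0.7, 0, -0.7, 1], [0, 0, 0, -1, 0, -1, 1], [0, 0, 0, -1.2, 0, -1.2, 1], [0, 0, 0, -1.4, 0, -1.4, 1], [0, 0, 0, -1.4, 0, -1.4, 1]]}}

```text
time_s: 3.8
tcp_pos: [0.5217, -0.0469, 0.125]
ee_rot: [[-0.675, -0.295, 0.676], [-0.211, 0.955, 0.207], [-0.707, -0.003, -0.707]]
wrist_force: [-0.8, -0.4, -0.6]
gripper_width: 0.004
gripper_force: 0.0
```

Nearly no contact yet, so I'll go further up in small steps.

>>> {"name": "arm_command", "arguments": {"deltas": [[0, 0, 0, -0.2, 0, -0.2, 1], [0, 0, 0, -0.4, 0, -0.4, 1], [0, 0, 0, -0.55, 0, -0.55, 1], [0, 0, 0, -0.7, 0, -0.7, 1], [0, 0, 0, -0.7, 0, -0.7, 1]]}}

```text
time_s: 4.22
tcp_pos: [0.5209, -0.0471, 0.1332]
ee_rot: [[-0.677, -0.295, 0.674], [-0.21, 0.956, 0.207], [-0.705, -0.002, -0.709]]
wrist_force: [-1.5, -1.2, -3.5]
gripper_width: 0.004
gripper_force: 2.4
```

>>> {"name": "arm_command", "arguments": {"deltas": [[0, 0, 0, -0.3, 0, -0.3, 1], [0, 0, 0, -0.6, 0, -0.6, 1], [0, 0, 0, -0.9, 0, -0.9, 1], [0, 0, 0, -1.1, 0, -1.1, 1], [0, 0, 0, -1.1, 0, -1.1, 1]]}}

```text
time_s: 4.63
tcp_pos: [0.5208, -0.0469, 0.1487]
ee_rot: [[-0.677, -0.295, 0.674], [-0.21, 0.956, 0.207], [-0.705, -0.001, -0.709]]
wrist_force: [-1.7, -1.1, -6.6]
gripper_width: 0.008
gripper_force: 3.0
```

```bash
python3 - <<'E'
from h import *; from station import sense,capture
s=sense();print(s["joints"].round(1),s["wrist_force"],s["tcp_pos"],s["gripper_force"])
c=capture("wrist");cv2.imwrite("pics/w3.png",c["pixels"][100:340,180:500])
E
```

```text
[ -4.    8.6 -29.3 -58.5 -17.3 -17.3] [-1.70189011 -1.11900068 -6.6245901 ] [ 0.52079614 -0.04685128  0.14870804] 3.0348824471002445
```

View pics/w3.png

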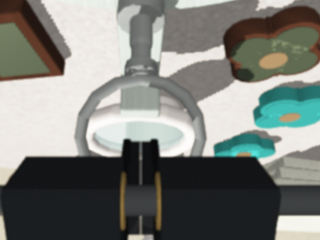

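The ring is lifted: the pin shaft shows below the foot at crop (142,45) and the fingers hang at the top of the opening, with a steady 6.6 N. Working out the swing rows about the pivot.

```bash
python3 - <<'E'
from h import *; from station import sense
s=sense();p=s["tcp_pos"];R=np.array(s["ee_rot"])
for a in (2,5,8,11,14,17,20,22,25):
    Q=Ro.from_euler("z",a,degrees=True).as_matrix();c=np.r_[P0,0]
    print(a,delta(s,c+Q@(p-c),Q@R))
E
```

```text
2 [-0.025 -0.    -0.025  0.013  0.604 -0.013]
5 [-0.062 -0.    -0.062  0.059  1.508 -0.061]
8 [-0.098 -0.    -0.099  0.14   2.407 -0.142]
11 [-0.135 -0.    -0.136  0.253  3.3   -0.257]
14 [-0.172 -0.    -0.173  0.4    4.182 -0.404]
17 [-0.209 -0.    -0.21   0.579  5.052 -0.583]
20 [-0.246 -0.    -0.248  0.79   5.908 -0.794]
22 [-0.271 -0.    -0.272  0.948  6.47  -0.952]
25 [-0.308 -0.    -0.309  1.211  7.296 -1.215]
```

>>> {"name": "arm_command", "arguments": {"deltas": [[-0.025, 0, -0.025, 0.01, 0.6, -0.01, 1], [-0.062, 0, -0.062, 0.06, 1.51, -0.06, 1], [-0.098, 0, -0.099, 0.14, 2.41, -0.14, 1], [-0.135, 0, -0.136, 0.25, 3.3, -0.26, 1], [-0.172, 0, -0.173, 0.4, 4.18, -0.4, 1], [-0.209, 0, -0.21, 0.58, 5.05, -0.58, 1], [-0.246, 0, -0.248, 0.79, 5.91, -0.79, 1], [-0.246, 0, -0.248, 0.79, 5.91, -0.79, 1]]}}

```text
time_s: 5.35
tcp_pos: [0.4935, 0.006, 0.1487]
ee_rot: [[-0.564, -0.604, 0.563], [-0.43, 0.797, 0.425], [-0.705, -0.002, -0.709]]
wrist_force: [-1.4, -0.6, -6.6]
gripper_width: 0.004
gripper_force: 2.5
```

```bash
python3 - <<'E'
from h import *; from station import sense,capture
s=sense();print(s["joints"].round(1),s["wrist_force"],s["tcp_pos"],s["gripper_force"])
v=s["tcp_pos"][:2]-P0;print(np.degrees(np.arctan2(v[1],v[0])))
c=capture("wrist");d=capture("side");cv2.imwrite("pics/v4.png",np.hstack([c["pixels"][60:360,140:540],cv2.resize(d["pixels"][170:320,220:420],(400,300),interpolation=cv2.INTER_CUBIC)]))
E
```

```text
[ -6.9   9.2 -27.7 -61.8 -33.7   1.7] [-1.35489108 -0.61114767 -6.64558652] [0.49350082 0.00603785 0.14872199] 2.546652191449539
37.638682184575366
```

View pics/v4.png

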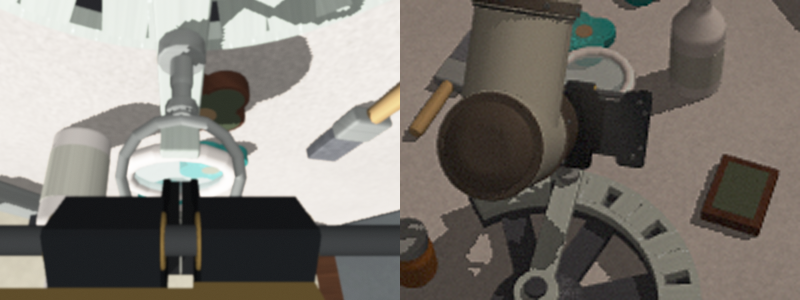

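The wrist half shows the arm following, with the fingers centred in the ring at crop (181,190) and the lens now overlapping the clover. The side half shows the arm bar swung left of the middle hole. I'll swing the remaining 5°.

>>> {"name": "arm_command", "arguments": {"deltas": [[-0.018, 0, -0.018, 0, 0.45, 0, 1], [-0.037, 0, -0.037, 0.02, 0.9, -0.02, 1], [-0.055, 0, -0.055, 0.05, 1.36, -0.05, 1], [-0.062, 0, -0.062, 0.06, 1.51, -0.06, 1], [-0.062, 0, -0.062, 0.06, 1.51, -0.06, 1]]}}

```text
time_s: 5.87
tcp_pos: [0.4839, 0.0178, 0.1493]
ee_rot: [[-0.524, -0.672, 0.524], [-0.477, 0.741, 0.473], [-0.706, -0.002, -0.709]]
wrist_force: [-0.4, -0.4, -4.8]
gripper_width: 0.005
gripper_force: 2.6
```

```bash
python3 - <<'E'
from h import *; from station import sense,capture
s=sense();print(s["wrist_force"],s["tcp_pos"],s["joints"].round(1))
v=s["tcp_pos"][:2]-P0;print(np.degrees(np.arctan2(v[1],v[0])))
c=capture("wrist");cv2.imwrite("pics/w5.png",cv2.resize(c["pixels"][40:340,140:540],None,fx=2,fy=2,interpolation=cv2.INTER_CUBIC))
L=P0+.28*np.array([np.cos(np.radians(41.7)),np.sin(np.radians(41.7))]);Rr=P0+.171*np.array([np.cos(np.radians(41.7)),np.sin(np.radians(41.7))])
for X in ((*L,.083),(*Rr,.125),(*P0,.072)):print((proj(c,X)-[140,40])*2)
E
```

```text
[-0.44349289 -0.40165724 -4.81997445] [0.48392231 0.01779015 0.14927749] [ -7.    9.3 -27.5 -61.4 -37.4   5. ]
42.63869874820749
[353.94264538 384.35179961]
[352.02094396 369.02630604]
[  347.07498779 -1460.28998291]
```

View pics/w5.png

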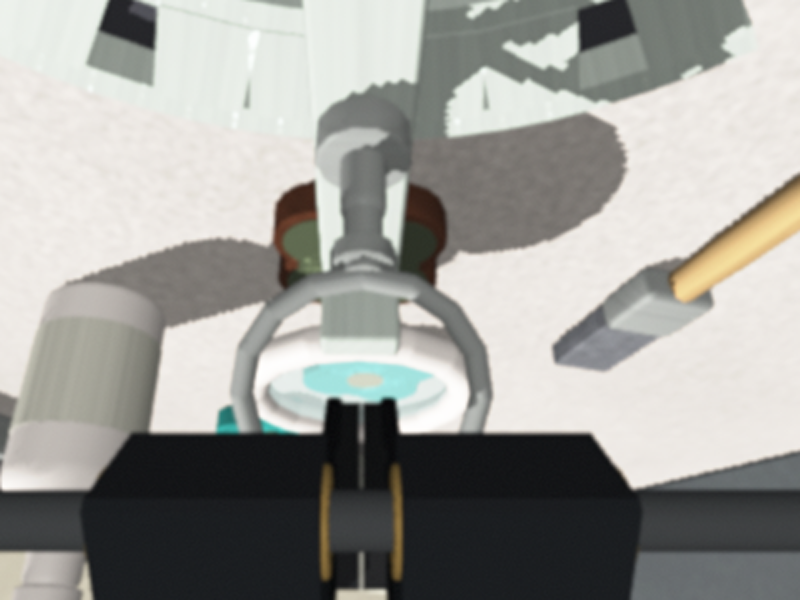

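The crop shows the arm bar centred at about (366,50), midway between the neighbouring holes at (130,25) and (607,25), and over the medallion at (361,235). Lowering the pin partway to see whether it enters the hole.

>>> {"name": "arm_command", "arguments": {"deltas": [[0, 0, 0, 0.2, 0, 0.2, 1], [0, 0, 0, 0.4, 0, 0.4, 1], [0, 0, 0, 0.6, 0, 0.6, 1], [0, 0, 0, 0.8, 0, 0.8, 1], [0, 0, 0, 0.9, 0, 0.9, 1], [0, 0, 0, 0.9, 0, 0.9, 1]]}}

```text
time_s: 6.42
tcp_pos: [0.4842, 0.0175, 0.1363]
ee_rot: [[-0.525, -0.671, 0.525], [-0.476, 0.742, 0.472], [-0.706, -0.002, -0.709]]
wrist_force: [-0.7, -0.7, -4.0]
gripper_width: -0.001
gripper_force: 2.0
```

The ring still loads the finger at a height below the plate rest, so the pin has entered the hole. Lowering on until the finger is free.

>>> {"name": "arm_command", "arguments": {"deltas": [[0, 0, 0, 0.2, 0, 0.2, 1], [0, 0, 0, 0.4, 0, 0.4, 1], [0, 0, 0, 0.6, 0, 0.6, 1], [0, 0, 0, 0.9, 0, 0.9, 1], [0, 0, 0, 1.2, 0, 1.2, 1], [0, 0, 0, 1.6, 0, 1.6, 1], [0, 0, 0, 1.7, 0, 1.7, 1], [0, 0, 0, 1.7, 0, 1.7, 1]]}}

```text
time_s: 7.08
tcp_pos: [0.4847, 0.0173, 0.1125]
ee_rot: [[-0.524, -0.67, 0.525], [-0.476, 0.742, 0.472], [-0.706, -0.003, -0.708]]
wrist_force: [0.1, 0.2, 0.4]
gripper_width: 0.009
gripper_force: 0.0
```

```bash
python3 - <<'E'
from h import *; from station import sense,capture
s=sense();print(s["wrist_force"],s["tcp_pos"])
c=capture("wrist");cv2.imwrite("pics/w6.png",c["pixels"][40:340,140:540])
E
```

```text
[0.08880181 0.18144097 0.3686449 ] [0.48473698 0.01732691 0.1125385 ]
```

View pics/w6.png

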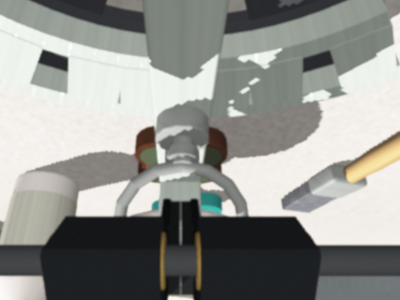

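The crop shows the ring foot down on the boss, crop (182,130), with no shaft showing. The fingers are free and centred, at about 0 N. Drawing the finger out along its axis.

>>> {"name": "arm_command", "arguments": {"deltas": [[0, 0, 0, 0.4, 0, 0, 1], [0, 0, 0, 0.4, 0, -1, 1], [0, 0, 0, 0.4, 0, -2.5, 1], [0, 0, 0, 0.4, 0, -4, 1], [0, 0, 0, 0.4, 0, -6, 1], [0, 0, 0, 0.4, 0, -8.5, 1], [0, 0, 0, 0.4, 0, -11, 1], [0, 0, 0, 0.4, 0, -11, 1]]}}

```text
time_s: 7.8
tcp_pos: [0.4237, -0.0382, 0.1913]
ee_rot: [[-0.52, -0.67, 0.53], [-0.479, 0.742, 0.469], [-0.707, -0.01, -0.707]]
wrist_force: [0.4, -0.5, 0.2]
gripper_width: 0.004
gripper_force: 0.0
```

>>> {"name": "arm_command", "arguments": {"deltas": [[0, 0, 0, -2, 0, -2, 1], [0, 0, 0, -4, 0, -4, 1], [0, 0, 0, -6, 0, -6, 1], [0, 0, 0, -7, 0, -7, 1], [0, 0, 0, -7, 0, -7, 1], [0, 0, 0, -7, 0, -7, 1], [0, 0, 0, -7, 0, -7, 1]]}}

```text
time_s: 8.38
tcp_pos: [0.4235, -0.0357, 0.2855]
ee_rot: [[-0.525, -0.671, 0.523], [-0.476, 0.742, 0.473], [-0.705, -0.001, -0.709]]
wrist_force: [-0.5, 0.5, 0.3]
gripper_width: 0.008
gripper_force: 0.0
```

```bash
python3 - <<'E'
from h import *; from station import sense,capture
import pickle
s=sense();print(s["wrist_force"],s["tcp_pos"],s["time_s"])
c=capture("scene");p=c["pixels"]
# white lens rim in the scene view, and the dark wood
h=cv2.cvtColor(p,cv2.COLOR_BGR2HSV)
a=np.radians(16.7+25);L=np.r_[P0+.28*np.array([np.cos(a),np.sin(a)]),.083]
print("expected lens px",proj(c,L))
k=((h[...,2]>200)&(h[...,1]<25)).astype(np.uint8);
x,y=proj(c,L).astype(int);b=np.zeros_like(k);b[y-24:y+24,x-30:x+30]=k[y-24:y+24,x-30:x+30]
N,_,st,ce=cv2.connectedComponentsWithStats(b)
for i in range(1,N):
    if st[i,4]>30:
        q=np.array([st[i,0]+st[i,2]/2-.5,st[i,1]+st[i,3]/2-.5]);X=onz(c,q,.083);v=X[:2]-P0
        print(st[i],q,X,np.hypot(*v),np.degrees(np.arctan2(v[1],v[0])))
# pin height: wrist ring comparison not needed; medallion/board dark masks
m=((h[...,2]<105)&(h[...,1]>70)).astype(np.uint8)
for x0,y0,x1,y1 in((255,180,310,225),(315,205,365,250)):
    b=m[y0:y1,x0:x1];ys,xs=np.nonzero(b);print("wood",xs.min()+x0,xs.max()+x0,ys.min()+y0,ys.max()+y0,len(xs))
E
```

```text
[-0.53963736  0.48256393  0.25209701] [ 0.42350517 -0.03571759  0.28549772] 8.3833
expected lens px [336.93575594 211.12374446]
[340 200  14  12  45] [346.5 205.5] [0.52744631 0.08522091 0.083     ] 0.25238982556375844 47.211682373133485
[321 208  22  15  65] [331.5 215. ] [0.58764846 0.08897234 0.083     ] 0.29895075447283254 39.206604690871025
wood 261 292 189 210 269
wood 323 360 205 242 336
```

The lens rim pieces together span x 321–353, y 200–222. That centres at (337,211), which matches the expected position in the new hole. The pin stayed loaded below plate height, so it's in the hole, and the board and medallion are in place. Handing in.

```bash
python3 -c "
from station import finish_job
print(finish_job())"
```

```text
the job is handed in; nothing more can be done
None
```

The pin was lifted, the arm swung one hole (+25°) to the medallion, the pin seated there as far as force and camera show, the finger drawn clear, and the job handed in at about 8.4 s; no verdict was returned.

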